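# Brush out a scent-tester jar and snap its cap on

### The arm

A 7-joint arm with a two-finger parallel gripper is mounted at the origin on the work surface; the furniture and walls round the work are solid. World frame = base frame: x ahead of the robot, y to its left, z up, the work surface at z = 0. Lengths are in m, angles in rad, forces in N, time in s.
With the tool pointing down it reaches from about 0.425 to 0.95 m from the base axis. Payload 4.7 kg.
Tool frame: the origin (TCP) lies at the very end of the fingers, on their centre line; the grasp point (between the pads) lies 19 mm behind it; z points along the fingers, y is the line along which they close (so a half turn about z gives the same grasp; the last joint's range is limited). The gripper opens to 87 mm and grips with 3 to 60 N. Pads are 19 mm wide; open, the fingers measure 117 mm over their backs; the gripper's body (75 mm by 190 mm) begins 51 mm behind the grasp point.
Start: joints at [-1.249, 0.469, -0.049, 1.532, 0.024, 1.141, -0.082], TCP at [0.232, 0.634, 0.223] pointing down, gripper open.
Joint ranges: [-2.59, 2.59], [-0.33, 1.99], [-1.39, 1.29], [0.1, 2.45], [-1.04, 4.18], [0.21, 1.99], [-2.66, 2.66]. Speed limits (rad/s): [2.57, 2.57, 3.14, 3.14, 3.14, 3.14, 3.14].

### API

Orientations are given as a unit quaternion [w, x, y, z].
In Python, from station import arm gives the robot as it stands. The module is installed in compiled form; this text tells all that it offers.
- The arm moves only by the shell command python3 -m inch 'ROWS' [FORCE]. ROWS is JSON, a list of rows, each a list of 7 numbers: the shift along the tool's x, y, z in mm, then the turn, a rotation vector about the tool's x, y, z in rad, then the opening, from -1 (shut) to 1 (fully open), so that 0 is half open. In form: [[dx, dy, dz, ax, ay, az, fingers], ...]. A call has 1 to 8 rows; each row is the pose to reach, as a shift and turn from the pose commanded when the call began, along the tool's axes at that moment; what a row does not reach only later rows make up. A row lasts 1/10 s, in which the tool goes at most 50 mm and 8.59 degrees, less where a joint would pass 70% of its speed; a pose out of reach is approached as far as the arm can. A call with a gripper value outside its range is refused whole. The fingers move at their own pace and stop on an object; FORCE is the grip in N (left out, the last holds). Time passes only in rows, so rows that repeat a pose let the fingers close. It gives the time, the measured TCP pose, the force, the opening and the grip force at its end, in the units of the state.
- arm.sense(): the state, without advancing time (a new reading comes with each control period).
- arm.get_image(name): name is "scene" or "top" or "wrist"; returns a dict with "color" (384x512x3 uint8, red, green, blue), "K" (3x3 intrinsics, pixels), "camera_from_world" (4x4, takes a point from world to camera coordinates); the wrist camera has in their place "hand_eye" (4x4, takes a point from camera to tool coordinates, whose origin is the TCP and whose axes are the flange's). Camera axes: x right, y up, looking along -z (the intrinsics and any distortion apply to the point x, -y, -z); pixel columns grow to the right and rows downward; lengths in m; the calibration is good to about 2 mm. A picture is of the moment at which its call begins: read the wrist's pose just before it. There is no depth.
- arm.finish_job(): hands the job in; it is judged then, once.
The state is a dict: "clock": time; "qpos": joint angles; "qvel": joint speeds; "effort": joint torques, N m; "eef_pos": TCP position; "tcp_rot": TCP orientation; "force": force on the tool from outside, world axes, zero at the start; "torque": the same for the moment, N m; "width": finger opening in m; "grasp_force": force on a finger pad.
Only numpy, scipy, OpenCV 4.12 (cv2) and the standard library are available. Lean on these libraries where they do the work, as an engineer would, in place of code of your own. Each camera call takes 0.05 s, during which the arm holds its last target. There are 200 camera calls.

### The job

Two scent-tester jars stand on the shop table and one is open: take the bottle brush from its holder, run it up and down twice inside the open jar (each time down close to the bottom and back up to the neck), and hang the brush back in its holder and let go of it. Then take the loose wooden cap by its knob and press it straight down onto the open jar until it clicks and is fully home, without brute force. Do not let go of it: finish while still gripping the knob and bearing down firmly on the seated cap, and leave the other things on the table where they are.

Things in the scene. Friction and masses are not known exactly. Their poses are not given: they have to be found in the camera images.
- tester_jar: The open jar: white stoneware on a wooden foot, fixed, upright; origin on its axis at the table top. Foot 82 mm across, 10 high; body 70 mm across up to 84 mm; shoulder; straight neck 44 mm outside, 37 mm inside, rim 118 mm up; inner floor 17 mm up. A sprung steel snap ring, 51 mm across, lies round the neck 109 mm up. The closed jar looks alike but wears its cap; the two may swap places.
- jar_rim (a point): Centre of the open jar's mouth, in the plane of its rim, 118 mm above the table. The cap meets the snap ring with its origin 8 mm below this point; the push rises to about 9 N, drops suddenly (the click), and the cap comes home lying on the rim, its origin 15.8 mm below this point (102.2 mm above the table); from there it is rigid.
- closed_jar: The neighbouring jar, same size, fixed, its cap on (147 mm high with the knob); a bystander. Origin at the table on its axis.
- cap: The loose wooden snap cap, 70 g, standing skirt down: 60 mm across and 20.8 mm high, open below, 15.8 mm deep inside, with a bead inside its lower edge (opening 48 mm), and on its flat top a round knob 25 mm across and 24 mm high. Origin at the centre of the skirt's lower edge; z up; knob top 44.8 mm above the origin.
- cap_knob (a point): Grip point on the knob's axis, 41.8 mm above the cap's origin, 3 mm below the knob's top: fingertips reaching 19 mm further just clear the flat top of the cap.
- brush: Bottle brush, 90 g, 170 mm long, hanging upright, loose: origin at its lower tip, z up the shaft. Bristle head 22 mm across from 2 to 60 mm, thin steel shaft, drip disc 41 mm across from 100 to 104 mm, round wooden handle 18 mm across from 104 to 170 mm. The disc is wider than the jar's mouth: in the jar the tip can go down to 18 mm above the table, no lower.
- brush_grip (a point): Middle of the brush handle, 138 mm above the tip.
- brush_holder: Tapered white stoneware holder, 110 mm high, fixed, open at the top with a mouth 34 mm inside and 42 mm outside; origin at the table on its axis. The brush hangs in it head down with its drip disc on the rim: brush origin then 10 mm above the holder's origin.
- holder_mouth (a point): Centre of the holder's mouth, 110 mm above the table.
- balm_tin: Bystander: flat round tin, 57 mm across, 20 mm high, loose; origin at its underside.
- soap: Bystander: soap carton 56 x 85 x 30 mm, loose; origin at its underside.
- matchbox: Bystander: large matchbox 36 x 57 x 16 mm, loose; origin at its underside.
Mind the look-alikes: they are no part of the job. What is shaped like the brush but blue or orange is not meant.

How it is judged:
By the outcome, as a careful person would: the job done as asked, in the order asked, and still so for the second after the job is handed in, while the arm keeps its last pose, push and grip.
It also fails if it takes over 67 s, if anything falls off the work surface, if the arm or the gripper's body presses on something with over 40 N, if the wrist force passes 120 N, or if a joint passes its speed limit or range.

## Working session

There is one attempt and no reset: what is moved stays moved. The work goes in short steps, Python scripts to look and compute and a shell command to move; the robot and the scene stay as the last step left them, time stands still between calls to the robot, and variables do not carry over. Pictures are saved under pics/ and viewed, at most 12 in all, crops included, and the job is handed in when it is done.

```bash
mkdir -p pics; cat > h.py <<'E'
import numpy as np, cv2
from station import arm
from scipy.spatial.transform import Rotation as R
def snap(n,f=None):
    s=arm.sense(); im=arm.get_image(n)
    if n=="wrist":
        T=np.eye(4); q=s["tcp_rot"]; T[:3,:3]=R.from_quat([q[1],q[2],q[3],q[0]]).as_matrix(); T[:3,3]=s["eef_pos"]
        im["cfw"]=np.linalg.inv(T@np.array(im["hand_eye"]))
    else: im["cfw"]=np.array(im["camera_from_world"])
    if f: cv2.imwrite(f,im["color"][:,:,::-1])
    np.savez(f"/tmp/{n}.npz",K=im["K"],cfw=im["cfw"],color=im["color"])
    return im
def load(n): return dict(np.load(f"/tmp/{n}.npz"))
def back(im,uv,z):
    K=im["K"];C=np.linalg.inv(im["cfw"])
    d=np.linalg.inv(K)@np.array([uv[0],uv[1],1.]); d=C[:3,:3]@(d*[1,-1,-1]); o=C[:3,3]
    return o+d*(z-o[2])/d[2]
def proj(im,p):
    c=im["cfw"]@np.append(p,1.); v=im["K"]@(c[:3]*[1,-1,-1]); return v[:2]/v[2]
def local(p):
    s=arm.sense(); q=s["tcp_rot"]; return R.from_quat([q[1],q[2],q[3],q[0]]).inv().apply(np.array(p)-s["eef_pos"])*1000
E
python3 - <<'E'
from h import *
a=snap("scene");b=snap("top")
print({k:(v.shape if hasattr(v,'shape') else v) for k,v in a.items()})
cv2.imwrite("pics/a.png",cv2.resize(np.vstack([a["color"],b["color"]])[:,:,::-1],None,fx=.78,fy=.78))
cv2.imwrite("pics/top.png",cv2.resize(b["color"][:,:,::-1],(800,600),interpolation=cv2.INTER_CUBIC))
cv2.imwrite("pics/scene.png",cv2.resize(a["color"][:,:,::-1],(800,600),interpolation=cv2.INTER_CUBIC))
s=arm.sense();print(s)
E
```

```text
{'color': (384, 512, 3), 'K': (3, 3), 'camera_from_world': (4, 4), 'cfw': (4, 4)}
{'clock': 0.1, 'qpos': array([-1.2488917 ,  0.46935554, -0.04858976,  1.53353151,  0.02410219,
        1.14103204, -0.08229307]), 'qvel': array([ 0.00125193, -0.00096537, -0.00027898, -0.00374331,  0.00096559,
       -0.00058333,  0.00047855]), 'effort': array([ 8.50946581e-04, -5.09169888e+01, -8.11448833e-02, -2.36829060e+01,
       -6.14296412e-02,  3.45759303e-02,  7.14828184e-05]), 'eef_pos': array([0.23177529, 0.63339721, 0.2216261 ]), 'tcp_rot': array([-1.19797095e-04,  1.74488822e-01,  9.84658770e-01, -8.62124806e-04]), 'force': array([-0.08960192, -0.11417038, -0.39417521]), 'torque': array([-0.00294605,  0.02053018, -0.04075347]), 'grasp_force': 0.0, 'width': 0.08674627355758145}
```

View pics/top.png

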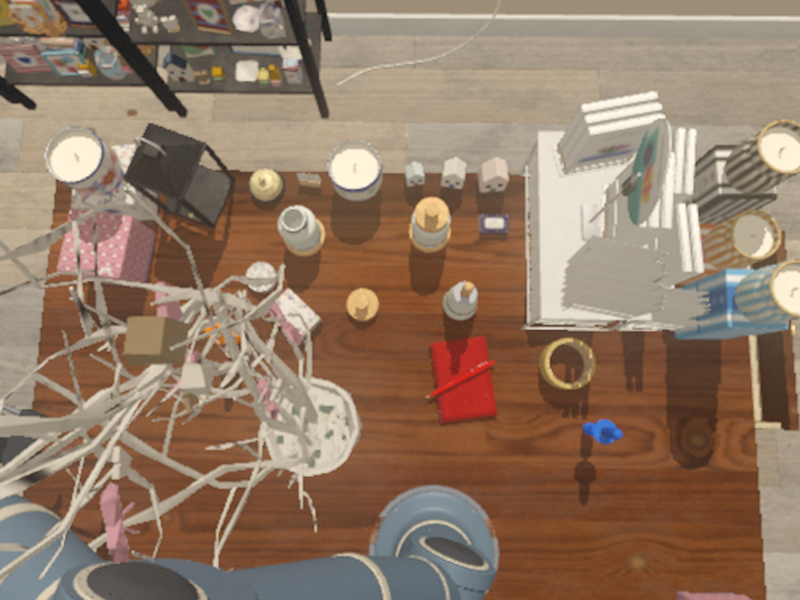

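View pics/scene.png

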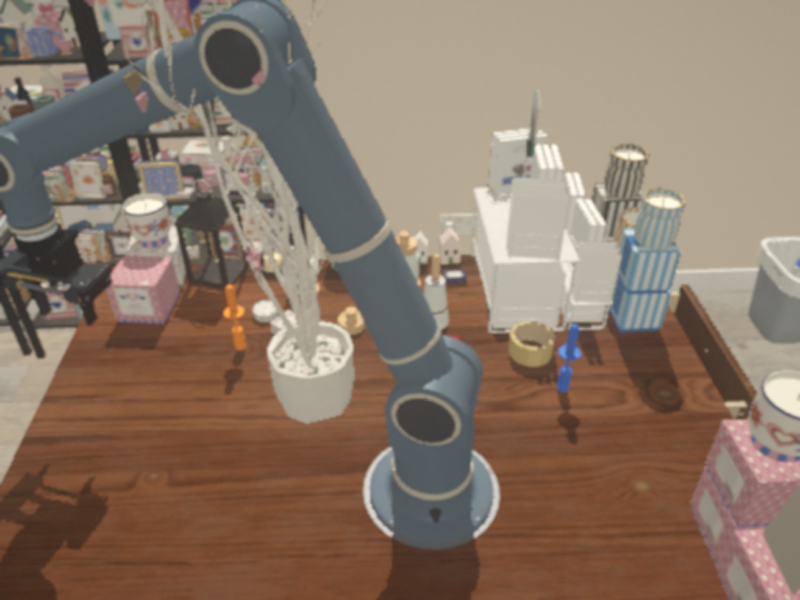

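The top view (800x600) shows:
- **Open jar:** dark mouth at about (297,219).
- **Closed jar:** wears its knobbed cap, about (431,210).
- **Holder with the wooden-handled brush:** about (461,300), handle top at (467,288).
- **Loose cap:** about (362,302).
- **Brush look-alikes:** blue at (602,431) and orange at (212,330). The wooden handle in the white holder is the one that fits.

Next I'll confirm this in an enlarged crop.

```bash
python3 - <<'E'
from h import *
b=load("top")
c=b["color"][95:225,160:330,::-1]   # origin (160,95)
cv2.imwrite("pics/crop.png",cv2.resize(c,None,fx=4.6,fy=4.6,interpolation=cv2.INTER_CUBIC))
k=.64
for n,uv,z in [("jar",(297,219),.118),("closed",(432,206),.147),("brushtop",(467,288),.18),("holder",(461,300),.11),("cap",(363,300),.045),("plantpot",(312,425),.1)]:
    p=back(b,np.array(uv)*k,z);print(n,p.round(4),np.hypot(*p[:2]).round(3),local(p).round(0))
print(np.linalg.inv(b["cfw"])[:3,3],b["K"][0,0])
E
```

```text
jar [0.5788 0.2501 0.118 ] 0.63 [-458. -241.  104.]
closed [0.5962 0.0145 0.147 ] 0.596 [-555. -456.   75.]
brushtop [ 0.4493 -0.0423  0.18  ] 0.451 [-436. -560.   43.]
holder [ 0.4406 -0.0384  0.11  ] 0.442 [-427. -559.  113.]
cap [0.4481 0.1363 0.045 ] 0.468 [-374. -392.  177.]
plantpot [0.2236 0.2126 0.1   ] 0.308 [-137. -398.  122.]
[0.27805088 0.04489644 1.14325064] 387.27415799185644
```

View pics/crop.png

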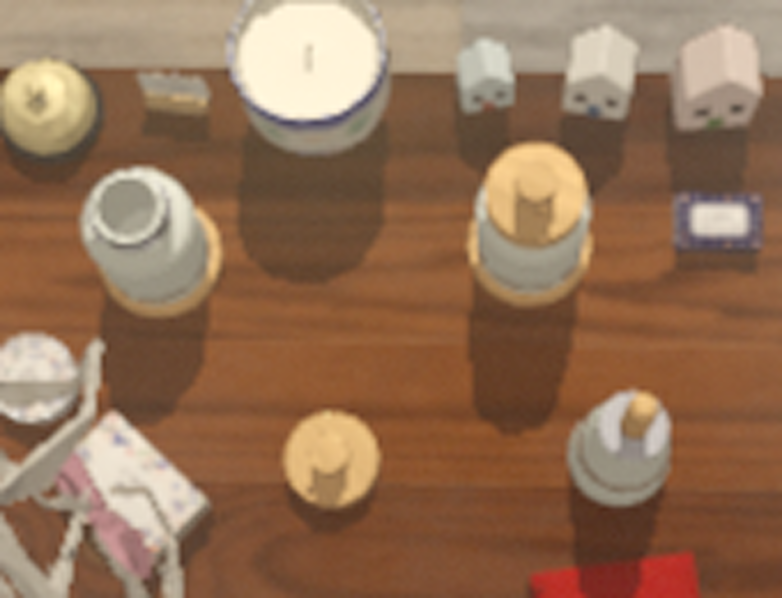

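The crop confirms the targets. The open jar's mouth is at crop (131,209), the loose cap at (331,458), and the wooden brush handle top at (643,408) in the white holder. The twig plant lies between the arm and the work, so I'll check its height and extent before swinging.

```bash
python3 - <<'E'
from h import *
b=load("top");a=load("scene")
f=lambda x,y:(160+x/4.6,95+y/4.6)
for n,xy,z in [("rim",(131,209),.118),("closedknobtop",(536,178),.147),("brushtop",(643,408),.18),("disc",(633,430),.114),("capknob",(331,448),.045),("captop",(331,456),.021),("jarfoot",(160,256),.01)]:
    p=back(b,f(*xy),z);print(n,p.round(4),np.hypot(*p[:2]).round(3))
c=a["color"][0:230,60:300,::-1]
cv2.imwrite("pics/plant.png",cv2.resize(c,None,fx=2.6,fy=2.6,interpolation=cv2.INTER_CUBIC))
print(np.linalg.inv(a["cfw"])[:3,3])
for z in (.2,.4,.6,.8,1.0): print(z,[(proj(a,(x,y,z))/.64).round() .tolist() for x,y in((.22,.21),(.3,.45))],[(proj(b,(x,y,z))/.64).round().tolist() for x,y in((.22,.21),(.3,.45))])
E
```

```text
rim [0.5779 0.2544 0.118 ] 0.631
closedknobtop [0.591  0.0143 0.147 ] 0.591
brushtop [ 0.4509 -0.0446  0.18  ] 0.453
disc [ 0.4496 -0.0449  0.114 ] 0.452
capknob [0.4469 0.1373 0.045 ] 0.468
captop [0.4454 0.1392 0.021 ] 0.467
jarfoot [0.578 0.256 0.01 ] 0.632
[-0.75501187  0.09172601  1.00530435]
0.2 [[308.0, 321.0], [183.0, 298.0]] [[303.0, 431.0], [152.0, 375.0]]
0.4 [[298.0, 227.0], [161.0, 206.0]] [[274.0, 441.0], [83.0, 370.0]]
0.6 [[285.0, 110.0], [134.0, 94.0]] [[222.0, 458.0], [-36.0, 362.0]]
0.8 [[270.0, -38.0], [100.0, -48.0]] [[111.0, 495.0], [-288.0, 343.0]]
1.0 [[249.0, -234.0], [56.0, -230.0]] [[-326.0, 642.0], [-1197.0, 277.0]]
```

View pics/plant.png

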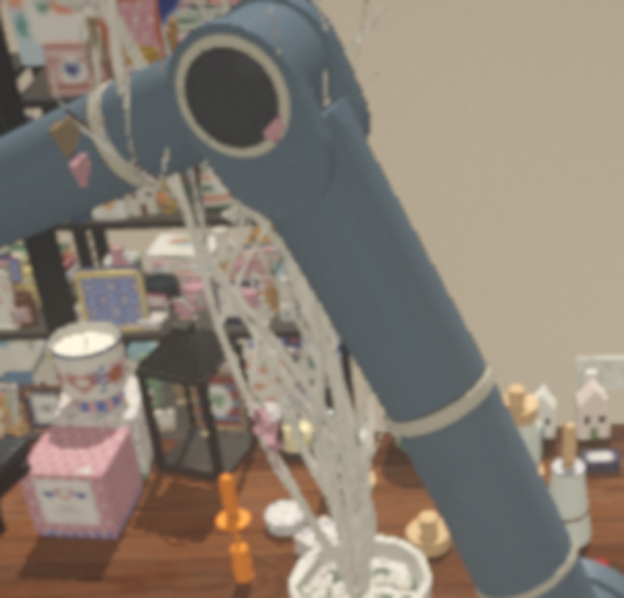

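```bash
python3 -m inch '[[0,0,-50,0,0,0,0],[0,0,-100,0,0,0,0],[-221,-114,-138,0,0,-0.3505,0],[-221,-114,-138,0,0,-0.3505,0],[-221,-114,-138,0,0,-0.3505,0],[-221,-114,-138,0,0,-0.3505,0],[-221,-114,-138,0,0,-0.3505,0],[-221,-114,-138,0,0,-0.3505,0]]' 30; python3 -c "
from h import *
s=arm.sense();print(s['qpos'],s['tcp_rot'])"
```

```text
clock: 0.9
eef_pos: [0.4075, 0.444, 0.3618]
tcp_rot: [0.002, 0.007, 1.0, -0.001]
force: [0.3, 0.0, 0.3]
width: 0.0442
grasp_force: 0.0
[-0.89093479  0.26304651 -0.01287967  1.51546955  0.00868118  1.36177541
  0.65159944] [ 0.00243875  0.00701586  0.99997186 -0.00105253]
```

```bash
python3 -m inch '[[-20,-400,40,0,0,0,0],[-20,-400,40,0,0,0,0],[-20,-400,40,0,0,0,0],[-20,-400,40,0,0,0,0],[-20,-400,40,0,0,0,0],[-20,-400,40,0,0,0,0],[-20,-400,40,0,0,0,0],[-20,-400,40,0,0,0,0]]' | head -5;python3 -m inch '[[-22,-90,20,0,0,0,0],[-22,-90,20,0,0,0,0],[-22,-90,20,0,0,0,0],[-22,-90,20,0,0,0,0]]';  python3 - <<'E'
from h import *
w=snap("wrist"); s=arm.sense(); print(s['qpos'],s['tcp_rot'],s['eef_pos'],s['force'])
C=np.linalg.inv(w["cfw"]);print(C[:3,3],C[:3,2])
cv2.imwrite("pics/w1.png",cv2.resize(w["color"][:,:,::-1],(800,600),interpolation=cv2.INTER_CUBIC))
for p in [(.4509,-.0446,.18),(.45,-.0446,.114),(.445,.139,.045),(.578,.2544,.118)]: print((proj(w,p)/.64).round())
E
```

```text
clock: 1.7
eef_pos: [0.4195, 0.0518, 0.3204]
tcp_rot: [0.0, -0.0, 1.0, 0.0]
force: [0.9, 0.2, -0.5]
width: 0.0436
clock: 2.1
eef_pos: [0.4418, -0.0368, 0.3003]
tcp_rot: [-0.001, 0.001, 1.0, 0.0]
force: [0.3, 1.1, 0.4]
width: 0.0432
grasp_force: 0.0
[-3.93168733e-01 -4.54454519e-04  3.82954435e-01  1.95921193e+00
 -3.68565217e-04  1.18352900e+00  1.56122883e+00] [-3.65885032e-04 -2.53791756e-04  9.99999869e-01  2.51909918e-04] [ 0.44187924 -0.0356295   0.30051625] [ 0.56617707  1.4014744  -0.29445572]
[ 0.3755417  -0.03682209  0.46289998] [-2.43616197e-01  3.57531887e-04  9.69871652e-01]
[390. 303.]
[392. 282.]
[576. 263.]
[720. 419.]
```

View pics/w1.png

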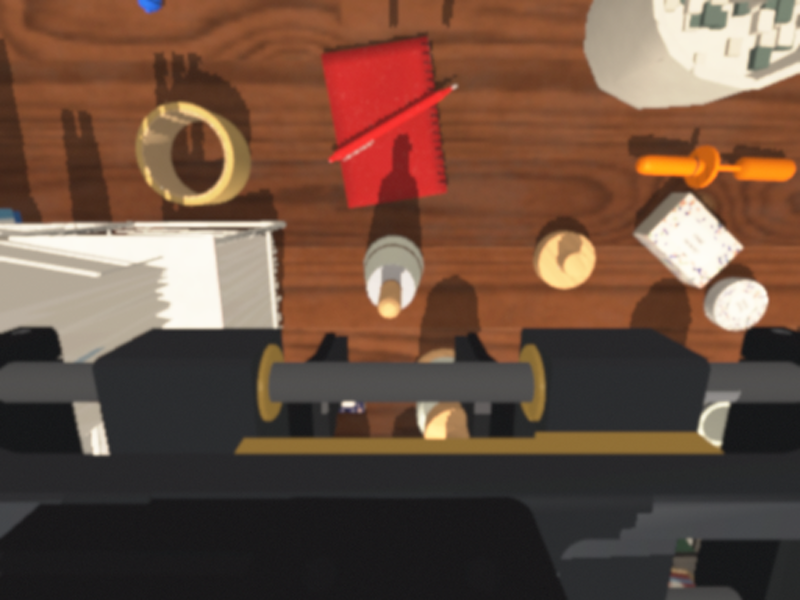

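The wrist view agrees with the estimates: handle top at (389,305), disc at (392,282), cap knob at (577,263) and jar rim near (719,421) were all predicted within 3 px. Next I go over the brush and grip it.

```bash
python3 - <<'E'
from h import *
w=load("wrist")
print(back(w,(389*.64,304*.64),.18),back(w,(577*.64,263*.64),.045),back(w,(564*.64,260*.64),.021))
E
python3 -m inch '[[-9,-8,50,0,0,0,0],[-9,-8,100,0,0,0,0],[-9,-8,130,0,0,0,0],[-9,-8,160,0,0,0,0],[-9,-8,171,0,0,0,0],[-9,-8,171,0,0,0,0]]'
```

```text
[ 0.45143556 -0.04506549  0.18      ] [0.44538373 0.14052356 0.045     ] [0.44614379 0.13657954 0.021     ]
clock: 2.75
eef_pos: [0.4503, -0.0433, 0.1288]
tcp_rot: [-0.002, -0.001, 1.0, 0.0]
force: [0.1, 0.1, 0.8]
width: 0.0434
grasp_force: 0.0
```

```bash
python3 -m inch '[[0,-1,0,0,0,0,0],[0,-1,0,0,0,0,-1],[0,-1,0,0,0,0,-1],[0,-1,0,0,0,0,-1],[0,-1,0,0,0,0,-1],[0,-1,0,0,0,0,-1],[0,-1,0,0,0,0,-1]]' 30;python3 -m inch '[[0,0,-20,0,0,0,-1],[0,0,-50,0,0,0,-1],[0,0,-90,0,0,0,-1],[0,0,-130,0,0,0,-1],[0,0,-160,0,0,0,-1],[0,0,-160,0,0,0,-1],[0,0,-160,0,0,0,-1]]';python3 -c "
from h import *
s=arm.sense();print(s['qpos'],s['eef_pos'])"
```

```text
clock: 3.45
eef_pos: [0.4513, -0.0456, 0.1301]
tcp_rot: [0.0, 0.0, 1.0, 0.0]
force: [-1.7, 0.7, 3.8]
width: 0.0174
grasp_force: 30.0
clock: 4.15
eef_pos: [0.4508, -0.0456, 0.2895]
tcp_rot: [0.0, 0.0, 1.0, 0.0]
force: [0.2, 0.1, -1.0]
width: 0.0175
grasp_force: 30.0
[-0.38953856  0.02679287  0.41115196  1.95972076 -0.01208872  1.15726825
  1.59690989] [ 0.45075048 -0.04560556  0.28953965]
```

```bash
python3 -m inch '[[-10,50,-10,0,0,0,-1],[-30,100,-10,0,0,0,-1],[-60,150,-10,0,0,0,-1],[-90,190,-10,0,0,0,-1],[-110,230,-10,0,0,0,-1],[-127,265,-10,0,0,0,-1],[-127,301,-10,0,0,0,-1],[-127,301,-10,0,0,0,-1]]' |head -2; python3 -m inch '[[0,0,0,0,0,0,-1],[0,0,0,0,0,0,-1],[0,0,0,0,0,0,-1]]';python3 - <<'E'
from h import *
t=snap("top");a=snap("scene"); s=arm.sense()
c=np.vstack([cv2.resize(x[:,:,::-1],(600,300),interpolation=cv2.INTER_CUBIC) for x in (t["color"][90:190,150:350],a["color"][130:230,130:330])])
cv2.imwrite("pics/j.png",c); print(s["eef_pos"],s["qpos"])
x,y,z=s["eef_pos"]
for p in [(x,y,z-.12),(.578,.255,.118)]:
  u=proj(t,p);v=proj(a,p);print((u-[150,90])*3,(v-[130,130])*3+[0,300])
E
```

```text
clock: 4.95
eef_pos: [0.5757, 0.2626, 0.2955]
clock: 5.25
eef_pos: [0.5782, 0.2533, 0.2994]
tcp_rot: [-0.0, 0.002, 1.0, -0.0]
force: [0.0, 0.8, -0.6]
width: 0.0172
grasp_force: 30.0
[0.57823073 0.25387891 0.29992003] [-0.65772358  0.34421895  0.23978752  1.55470523 -0.08441327  1.25279683
  1.16332689]
[102.35934918 130.41963901] [181.08331659 344.19031262]
[114.815549   151.22501742] [184.81251309 388.73894799]
```

View pics/j.png

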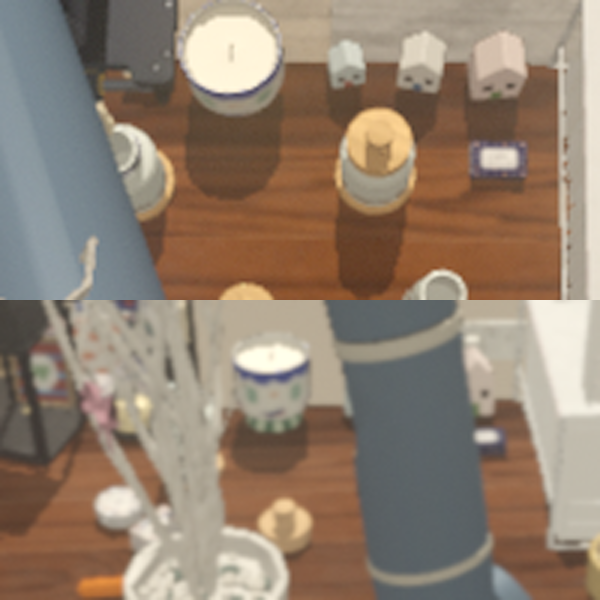

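The rim's right edge is at (138,150), matching the prediction of about 140. The holder is empty. I'll go down and watch the force.

```bash
python3 -m inch '[[0,1,30,0,0,0,-1],[0,1,55,0,0,0,-1],[0,1,70,0,0,0,-1],[0,1,80,0,0,0,-1],[0,1,80,0,0,0,-1]]'|head -4; python3 -m inch '[[0,0,15,0,0,0,-1],[0,0,30,0,0,0,-1],[0,0,50,0,0,0,-1],[0,0,65,0,0,0,-1],[0,0,75,0,0,0,-1],[0,0,78,0,0,0,-1],[0,0,78,0,0,0,-1],[0,0,78,0,0,0,-1]]'
```

```text
clock: 5.85
eef_pos: [0.5777, 0.2559, 0.2188]
tcp_rot: [-0.001, 0.0, 1.0, -0.0]
force: [0.3, -1.0, 0.5]
clock: 6.65
eef_pos: [0.5787, 0.2566, 0.1425]
tcp_rot: [0.001, 0.0, 1.0, 0.0]
force: [-0.3, 1.1, -0.8]
width: 0.0174
grasp_force: 30.0
```

```bash
python3 -m inch '[[0,0,1.5,0,0,0,-1],[0,0,1.5,0,0,0,-1],[0,0,-25,0,0,0,-1],[0,0,-60,0,0,0,-1],[0,0,-85,0,0,0,-1],[0,0,-88,0,0,0,-1],[0,0,-88,0,0,0,-1],[0,0,-88,0,0,0,-1]]' |head -4
python3 -m inch '[[0,0,20,0,0,0,-1],[0,0,50,0,0,0,-1],[0,0,75,0,0,0,-1],[0,0,87,0,0,0,-1],[0,0,89.5,0,0,0,-1],[0,0,89.5,0,0,0,-1],[0,0,89.5,0,0,0,-1],[0,0,89.5,0,0,0,-1]]' |head -4
python3 -m inch '[[0,0,-25,0,0,0,-1],[0,0,-60,0,0,0,-1],[0,0,-85,0,0,0,-1],[0,0,-89,0,0,0,-1],[0,0,-89,0,0,0,-1],[0,0,-120,0,0,0,-1],[0,0,-160,0,0,0,-1],[0,0,-160,0,0,0,-1]]'
```

```text
clock: 7.45
eef_pos: [0.5772, 0.2561, 0.2283]
tcp_rot: [-0.001, 0.0, 1.0, -0.0]
force: [-0.5, -0.8, -1.2]
clock: 8.25
eef_pos: [0.5786, 0.2565, 0.1411]
tcp_rot: [0.001, 0.0, 1.0, 0.0]
force: [0.3, -0.3, -0.7]
clock: 9.05
eef_pos: [0.5802, 0.2571, 0.3044]
tcp_rot: [0.004, 0.0, 1.0, 0.002]
force: [0.5, 0.2, 0.1]
width: 0.0177
grasp_force: 30.0
```

```bash
python3 -m inch '[[18,-40,0,0,0,0,-1],[38,-90,0,0,0,0,-1],[58,-135,0,0,0,0,-1],[80,-180,0,0,0,0,-1],[100,-225,0,0,0,0,-1],[127,-265,0,0,0,0,-1],[127,-302,0,0,0,0,-1],[127,-302,0,0,0,0,-1]]' |head -2; python3 -m inch '[[0,0,0,0,0,0,-1],[0,0,0,0,0,0,-1],[0,0,10,0,0,0,-1],[0,0,10,0,0,0,-1]]';python3 - <<'E'
from h import *
t=snap("top"); s=arm.sense();w=snap("wrist")
c=np.vstack([cv2.resize(x[:,:,::-1],(600,300),interpolation=cv2.INTER_CUBIC) for x in (t["color"][140:240,220:420],w["color"][130:230,150:350])])
cv2.imwrite("pics/hd.png",c); print(s["eef_pos"],s["qpos"])
x,y,z=s["eef_pos"]
for p in [(x,y,z-.12),(x,y,z+.05),(.451,-.045,.11)]:
  u=proj(t,p);v=proj(w,p);print((u-[220,140])*3,(v-[150,130])*3+[0,300])
E
```

```text
clock: 9.85
eef_pos: [0.449, -0.0512, 0.2991]
clock: 10.25
eef_pos: [0.4502, -0.0445, 0.2884]
tcp_rot: [-0.002, -0.001, 1.0, -0.0]
force: [0.7, 1.0, -1.7]
width: 0.0176
grasp_force: 30.0
[ 0.45044051 -0.04477062  0.28895758] [-0.38710592  0.02841553  0.40665607  1.95951172 -0.01179149  1.1587813
  1.59634143]
[238.32640359 133.95344666] [319.83299966 468.42082777]
[260.63345231  92.24712901] [320.0087324  716.85798667]
[232.52268701 144.67507274] [319.27724751 438.62461896]
```

View pics/hd.png

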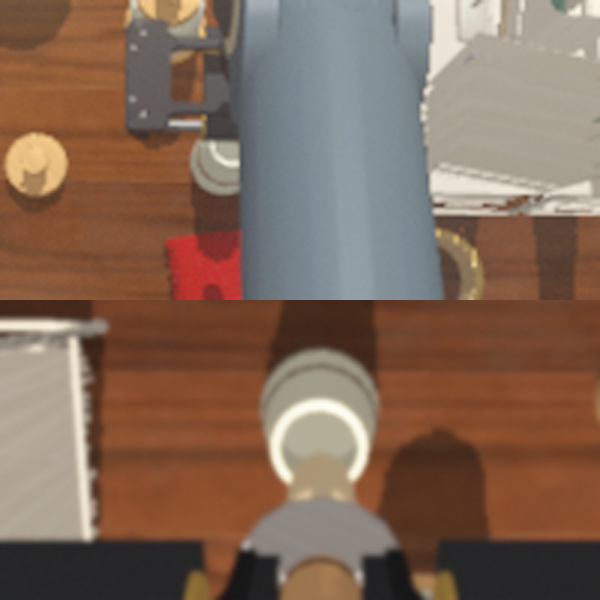

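The wrist crop shows the rim centre at about (321,446), expected (319,439), with the brush tip over the mouth. I'll shift 1.5 mm in +x and lower it.

```bash
python3 -m inch '[[-1.5,0,25,0,0,0,-1],[-1.5,0,50,0,0,0,-1],[-1.5,0,65,0,0,0,-1],[-1.5,0,80,0,0,0,-1],[-1.5,0,80,0,0,0,-1]]'|head -4; python3 -m inch '[[0,0,20,0,0,0,-1],[0,0,40,0,0,0,-1],[0,0,60,0,0,0,-1],[0,0,72,0,0,0,-1],[0,0,77,0,0,0,-1],[0,0,77,0,0,0,-1],[0,0,77,0,0,0,-1]]'
```

```text
clock: 10.85
eef_pos: [0.4513, -0.0453, 0.2086]
tcp_rot: [-0.002, -0.0, 1.0, -0.0]
force: [-0.4, 0.7, -1.3]
clock: 11.55
eef_pos: [0.4533, -0.0456, 0.134]
tcp_rot: [0.001, 0.0, 1.0, 0.0]
force: [0.5, 1.2, -0.7]
width: 0.0175
grasp_force: 30.0
```

```bash
python3 -m inch '[[0,0,3,0,0,0,-1],[0,0,4,0,0,0,-1],[0,0,4,0,0,0,-1]]'|head -4; python3 -m inch '[[0,0,0,0,0,0,0],[0,0,0,0,0,0,0],[0,0,0,0,0,0,0],[0,0,0,0,0,0,0]]';  python3 -m inch '[[0,0,-25,0,0,0,0],[0,0,-60,0,0,0,0],[0,0,-100,0,0,0,0],[0,0,-140,0,0,0,0],[0,60,-140,0,0,0,0],[0,110,-140,0,0,0,0],[0,110,-140,0,0,0,0]]';python3 - <<'E'
from h import *
t=snap("top"); s=arm.sense();w=snap("wrist")
c=np.vstack([cv2.resize(x[:,:,::-1],(600,300),interpolation=cv2.INTER_CUBIC) for x in (t["color"][140:240,220:420],w["color"][100:240,60:340])])
cv2.imwrite("pics/rel.png",c); print(s["eef_pos"],s["qpos"])
f=600/280
for p in [(.451,-.045,.18),(.451,-.045,.114),(.446,.139,.045)]:
  u=proj(t,p);v=proj(w,p);print((u-[220,140])*3,(v-[60,100])*f+[0,300])
E
```

```text
clock: 11.85
eef_pos: [0.4529, -0.0456, 0.1298]
tcp_rot: [0.0, 0.0, 1.0, 0.0]
force: [-0.9, 0.4, 3.2]
clock: 12.25
eef_pos: [0.4524, -0.0456, 0.1292]
tcp_rot: [-0.0, 0.0, 1.0, 0.0]
force: [0.3, 0.2, 0.6]
width: 0.0396
grasp_force: 0.0
clock: 12.95
eef_pos: [0.4521, 0.0703, 0.2695]
tcp_rot: [0.0, -0.004, 1.0, 0.001]
force: [-0.0, -0.5, -0.8]
width: 0.0435
grasp_force: 0.0
[0.45215052 0.06916506 0.26916833] [-0.52982746  0.05673183  0.30254931  1.97692334 -0.02028714  1.11047844
  1.35977255]
[239.81652472 131.02899977] [167.93494    495.30811175]
[232.91335694 143.94416665] [217.82319129 466.21823868]
[ 34.10249413 158.07389992] [523.91257249 440.70357309]
```

View pics/rel.png

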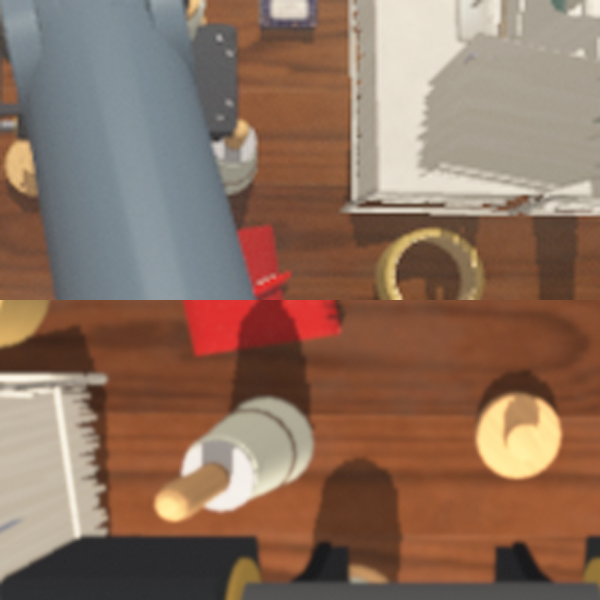

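The brush hangs upright in its holder, released: its top is at (172,503), close to the predicted point. The cap knob is at (526,440) against a predicted (524,441). On to the cap.

```bash
python3 -m inch '[[6.5,35,20,0,0,0,0],[6.5,74.5,50,0,0,0,0],[6.5,74.5,90,0,0,0,0],[6.5,74.5,130,0,0,0,0],[6.5,74.5,165,0,0,0,0],[6.5,74.5,190,0,0,0,0],[6.5,74.5,190,0,0,0,0],[6.5,74.5,190,0,0,0,0]]'; python3 - <<'E'
from h import *
s=arm.sense();w=snap("wrist"); print(s["eef_pos"],s["qpos"])
cv2.imwrite("pics/cap.png",cv2.resize(w["color"][110:260,150:350,::-1],(800,600),interpolation=cv2.INTER_CUBIC))
for p in [(.446,.139,.045),(.446,.139,.0208)]: print((proj(w,p)-[150,110])*4)
E
```

```text
clock: 13.85
eef_pos: [0.4466, 0.1374, 0.0795]
tcp_rot: [-0.0, 0.001, 1.0, -0.0]
force: [0.6, 0.4, 0.8]
width: 0.0435
grasp_force: 0.0
[0.44662997 0.13744693 0.07952848] [-0.57134232  0.33038786  0.21816273  2.16149254 -0.11333926  0.66058692
  1.29333879]
[434.66363282 401.63668408]
[433.87200539 365.84681907]
```

View pics/cap.png

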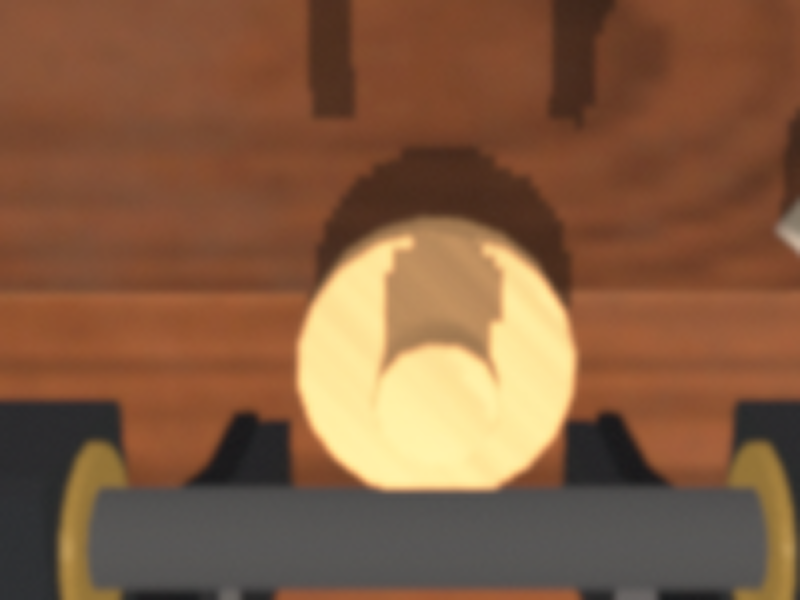

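The knob centre is at (437,402), predicted (435,402), so it's well centred. Now lower and grip.

```bash
python3 -m inch '[[0,2,20,0,0,0,0],[0,2,40,0,0,0,0],[0,2,50,0,0,0,0],[0,2,55,0,0,0,0],[0,2,55,0,0,0,0],[0,2,55,0,0,0,0]]'; python3 -m inch '[[0,0,0,0,0,0,-1],[0,0,0,0,0,0,-1],[0,0,0,0,0,0,-1],[0,0,0,0,0,0,-1],[0,0,0,0,0,0,-1]]' 45
```

```text
clock: 14.5
eef_pos: [0.4468, 0.1411, 0.0251]
tcp_rot: [0.001, 0.0, 1.0, 0.0]
force: [0.1, -1.0, -0.9]
width: 0.0437
grasp_force: 0.0
clock: 15.0
eef_pos: [0.4462, 0.141, 0.0245]
tcp_rot: [0.0, 0.0, 1.0, 0.0]
force: [-1.2, -0.2, 4.3]
width: 0.0239
grasp_force: 45.0
```

```bash
python3 -m inch '[[0,0,-20,0,0,0,-1],[0,0,-60,0,0,0,-1],[0,0,-100,0,0,0,-1],[0,0,-140,0,0,0,-1],[-30,26,-165,0,0,0,-1],[-66,57,-165,0,0,0,-1],[-99,86,-165,0,0,0,-1],[-131.5,114.5,-165,0,0,0,-1]]' |head -2; python3 -m inch '[[0,0,0,0,0,0,-1],[0,0,0,0,0,0,-1],[0,0,0,0,0,0,-1],[0,0,0,0,0,0,-1]]';python3 - <<'E'
from h import *
s=arm.sense();w=snap("wrist");t=snap("top"); print(s["eef_pos"],s["tcp_rot"],s["qpos"])
c=np.vstack([cv2.resize(x[:,:,::-1],(600,300),interpolation=cv2.INTER_CUBIC) for x in (t["color"][90:190,150:350],w["color"][120:245,130:380])])
cv2.imwrite("pics/oj.png",c)
x,y,z=s["eef_pos"];f=2.4
for p in [(x,y,z-.0245),(.578,.2555,.118),(.578,.2555,.084)]:
  u=proj(t,p);v=proj(w,p);print((u-[150,90])*3,(v-[130,120])*f+[0,300])
E
```

```text
clock: 15.8
eef_pos: [0.5786, 0.2566, 0.1893]
clock: 16.2
eef_pos: [0.5769, 0.2541, 0.1894]
tcp_rot: [-0.0, 0.001, 1.0, -0.0]
force: [-0.8, -0.0, -0.6]
width: 0.0235
grasp_force: 45.0
[0.57691156 0.25411284 0.18936998] [-2.99567943e-04  7.63809810e-04  9.99999654e-01 -1.33683934e-04] [-0.65053712  0.42761326  0.22973111  1.69411034 -0.11018358  1.03316603
  1.18506289]
[105.5042433  137.10517151] [303.90715608 529.37042549]
[114.2703139  151.21806252] [307.54594116 490.41462136]
[121.19080926 161.53104057] [307.08542422 468.43652273]
```

View pics/oj.png

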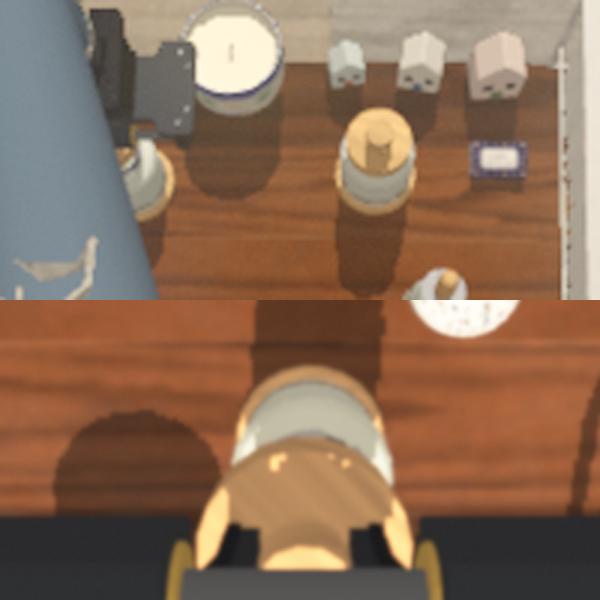

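```bash
python3 - <<'E'
from h import *
w=load("wrist");im=w["color"].astype(int)
for v in (160,164,168,172,176):
    r=im[v,210:310]; sat=r[:,0]-r[:,2]; x=np.where(sat<45)[0]; print(v,x.min()+210,x.max()+210,(x.min()+x.max())/2+210, sat[::6].tolist())
for z in (.05,.084,.118):
    print([proj(w,(.578,y,z)).round(1).tolist() for y in (.254,.256,.258,.260)])
E
```

```text
160 241 276 258.5 [83, 83, 88, 92, 80, 62, 25, 26, 26, 27, 25, 36, 96, 99, 97, 101, 105]
164 238 280 259.0 [92, 91, 88, 88, 97, 26, 26, 28, 28, 29, 28, 26, 75, 75, 80, 83, 91]
168 235 283 259.0 [92, 92, 91, 83, 66, 28, 29, 27, 28, 28, 28, 28, 28, 95, 82, 90, 97]
172 234 284 259.0 [80, 80, 84, 97, 31, 28, 29, 28, 28, 27, 28, 30, 28, 111, 105, 105, 108]
176 232 287 259.5 [57, 97, 94, 109, 30, 29, 30, 38, 35, 29, 27, 30, 29, 50, 106, 108, 108]
[[256.5, 183.0], [258.2, 183.0], [260.0, 183.0], [261.7, 183.0]]
[[256.5, 190.2], [258.4, 190.2], [260.4, 190.2], [262.3, 190.2]]
[[256.5, 199.3], [258.7, 199.3], [260.9, 199.3], [263.1, 199.3]]
```

```bash
python3 -m inch '[[-1,1.5,20,0,0,0,-1],[-1,1.5,35,0,0,0,-1],[-1,1.5,42,0,0,0,-1],[-1,1.5,42,0,0,0,-1],[-1,1.5,42,0,0,0,-1],[-1,1.5,42,0,0,0,-1]]'; python3 -m inch '[[0,0,2,0,0,0,-1],[0,0,4,0,0,0,-1],[0,0,6,0,0,0,-1],[0,0,8,0,0,0,-1],[0,0,8,0,0,0,-1],[0,0,8,0,0,0,-1]]'
```

```text
clock: 16.9
eef_pos: [0.5791, 0.257, 0.1481]
tcp_rot: [0.001, 0.0, 1.0, 0.0]
force: [-0.4, 0.6, -0.4]
width: 0.0235
grasp_force: 45.0
clock: 17.5
eef_pos: [0.5794, 0.2571, 0.1394]
tcp_rot: [0.001, 0.0, 1.0, 0.0]
force: [2.6, 1.3, -1.3]
width: 0.0234
grasp_force: 45.0
```

The cap is over the rim with a light sideways touch of +2.6 N in x. I'll ease 1 mm that way and press on in small steps.

```bash
python3 -m inch '[[-1,0.5,0,0,0,0,-1],[-1,0.5,0,0,0,0,-1],[-1,0.5,2,0,0,0,-1],[-1,0.5,4,0,0,0,-1],[-1,0.5,4,0,0,0,-1],[-1,0.5,4,0,0,0,-1]]'; python3 -m inch '[[0,0,1,0,0,0,-1],[0,0,2,0,0,0,-1],[0,0,2,0,0,0,-1],[0,0,2,0,0,0,-1]]' 60
```

```text
clock: 18.1
eef_pos: [0.5797, 0.2573, 0.1354]
tcp_rot: [0.0, 0.0, 1.0, 0.0]
force: [0.1, -0.9, 0.2]
width: 0.0234
grasp_force: 45.0
clock: 18.5
eef_pos: [0.5806, 0.2574, 0.1342]
tcp_rot: [0.001, 0.0, 1.0, 0.0]
force: [0.7, -0.3, 5.9]
width: 0.0236
grasp_force: 60.0
```

```bash
for i in 1 2 3; do python3 -m inch '[[0,0,1,0,0,0,-1],[0,0,2,0,0,0,-1],[0,0,2,0,0,0,-1]]' | sed -n '2p;4p'; done
```

```text
eef_pos: [0.5807, 0.2573, 0.1319]
force: [3.0, 0.1, 2.2]
eef_pos: [0.5796, 0.2572, 0.128]
force: [5.7, 0.6, -5.7]
eef_pos: [0.5796, 0.257, 0.127]
force: [4.3, -0.5, -1.5]
```

```bash
for i in 1 2 3; do python3 -m inch '[[-0.3,0,1,0,0,0,-1],[-0.3,0,1,0,0,0,-1],[-0.3,0,1,0,0,0,-1]]' | sed -n '2p;4p'; done
```

```text
eef_pos: [0.5798, 0.2571, 0.1268]
force: [1.1, -1.8, 5.1]
eef_pos: [0.5798, 0.2571, 0.1267]
force: [-1.0, -1.7, 10.6]
eef_pos: [0.5798, 0.2571, 0.1267]
force: [-3.6, -3.1, 16.3]
```

```bash
python3 -m inch '[[0.4,-0.4,1,0,0,0,-1],[0.4,-0.4,1.6,0,0,0,-1],[0.4,-0.4,1.6,0,0,0,-1],[0.4,-0.4,1.6,0,0,0,-1],[0.4,-0.4,1.6,0,0,0,-1]]'; python3 - <<'E'
from h import *
s=arm.sense();w=snap("wrist");t=snap("top");print(s["force"],s["torque"])
c=np.vstack([cv2.resize(x[:,:,::-1],(600,300),interpolation=cv2.INTER_CUBIC) for x in (t["color"][90:240,150:450],w["color"][100:240,110:390])])
cv2.imwrite("pics/end.png",c)
E
```

```text
clock: 20.8
eef_pos: [0.5799, 0.2571, 0.1267]
tcp_rot: [-0.0, 0.0, 1.0, 0.001]
force: [-6.0, -3.6, 22.8]
width: 0.0235
grasp_force: 60.0
[-5.97177303 -3.56528883 22.84907014] [-0.89884699  1.31195009  0.01279653]
```

View pics/end.png

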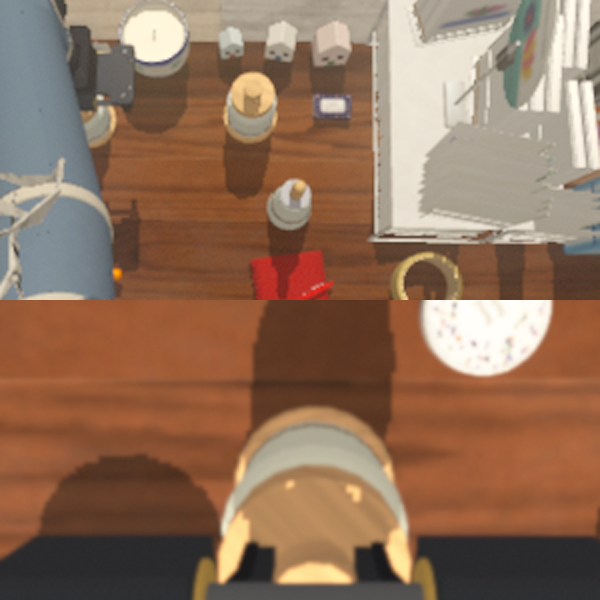

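The cap sits level and home: TCP 0.1267 puts its origin at 0.1022. The push is a steady 23 N, and the brush stands in its holder at (290,200). Handing in.

```bash
python3 -c "
from station import arm
print(arm.finish_job())"
```

```text
the job is handed in; nothing more can be done
None
```

The job is handed in at about 21 s of the 67 s limit: two brush strokes in the open jar, brush hung back and released, cap seated at 102.2 mm and still gripped under a 23 N push; the click itself was read from the force drop, and the result of the judging was not shown.

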